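# Set up the plating station

### The arm

A 7-joint arm with a two-finger parallel gripper is mounted at the origin on a cart in front of the work surface, level with it; the furniture and walls round the work are solid. World frame = base frame: x ahead of the robot, y to its left, z up, the work surface at z = 0. Lengths are in m, angles in degrees, forces in N, time in s.
With the tool pointing down it reaches from about 0.4 to 0.875 m from the base axis. Payload 4.4 kg.
Tool frame: the origin (TCP) lies at the centre of the arm's flange, where the gripper is bolted on; the fingertips stand env.finger_overhang ahead of it and the grasp point (between the pads) lies 155 mm ahead of it (env.finger_overhang is the distance from the TCP to the fingertips, in m); z points along the fingers, y is the line along which they close (so a half turn about z gives the same grasp; the last joint's range is limited). The gripper opens to 85 mm and grips with 20 to 120 N. Pads are 22 mm wide; open, the fingers measure 114 mm over their backs; the gripper's body (76 mm by 85 mm) begins 54 mm behind the grasp point. The pads swing forward as they close: fully open they stand 13 mm farther back than shut.
Start: joints at [71.918, 36.005, 2.206, 86.941, -1.547, 57.084, -1.146], TCP at [0.161, -0.63, 0.405] pointing down, gripper open.
Joint ranges: [-175.42, 175.42], [-21.48, 121.26], [-71.46, 75.88], [10.55, 141.38], [-63.04, 243.04], [13.31, 113.54], [-168.57, 168.57]. Speed limits (degrees/s): [147.25, 147.25, 180, 180, 180, 180, 180].

### API

Orientations are given as a 3x3 rotation matrix whose columns are the frame's x, y, z axes.
In Python, from bench import env gives the robot as it stands.
- The arm moves only by the tool servo_tool, never from a script. Its argument "increments" is a list of rows, each a list of 5 numbers: the shift along the tool's x, y, z in fractions of the full range, 1 being 1 m, then the turn about the tool's z in a scale on which 1.0 is 120 degrees, then the finger opening in mm, from 0 to 85.4. In form: [[x, y, z, yaw, hand], ...]. A call has 1 to 20 rows; each row is the pose to reach, as a shift and turn from the pose commanded when the call began, along the tool's axes at that moment; what a row does not reach only later rows make up. A row lasts 1/10 s, in which the tool goes at most 50 mm and 8.59 degrees, less where a joint would pass 70% of its speed; a pose out of reach is approached as far as the arm can. A call with a gripper value outside its range is refused whole. The fingers move at their own pace and stop on an object; the grip force is fixed at half the most. Time passes only in rows, so rows that repeat a pose let the fingers close. It gives the time, the measured TCP pose, the force, the opening and the grip force at its end, in the units of the state.
- env.read_state(): the state, without advancing time (a new reading comes with each control period).
- env.snapshot(name): name is "scene" or "top"; returns a dict with "frame" (420x560x3 uint8, red, green, blue), "depth" (420x560 float32, m along the optical axis (not along the pixel's ray), 0 where there is no reading), "fovy" (degrees; the focal length in pixels is half the picture's height over the tangent of half this angle, whatever the lens; pixels are square), "cx", "cy" (the principal point, pixels), "position" and "rotation" of the camera in the world. Camera axes: x right, y down, z forward; pixel columns grow to the right and rows downward; lengths in m; the calibration is good to about 2 mm. A picture is of the moment at which its call begins.
- env.sign_off(): hands the job in; it is judged then, once.
Trained networks look in the newest picture that a camera, given by its name, has taken for a name from the list of things; names that differ only in an ending like _2 or _b are one class to them, and where a whole thing is asked for, a point or a joint stands for the part that bears it (a point fixed in the world has none). Each returns a list of dicts, best first, with "confidence" (0 to 1); they miss things now and then, are a little off and sometimes report something else, mostly with a low value. They report only what shows in the picture. A call takes as long as a camera call.
- env.trace(camera, name): "region" (420x560 bool, what is visible of it) and "at" ([column, row] in pixels, amid what is visible of it).
The state is a dict: "clock": time; "joint_pos": joint angles; "joint_vel": joint speeds; "effort": joint torques, N m; "tool_pos": TCP position; "ee_rot": TCP orientation; "ft_force": force on the tool from outside, world axes, zero at the start; "torque": the same for the moment, N m; "grip_width": finger opening in m; "gripper_force": force on a finger pad.
Only numpy, scipy, OpenCV 4.12 (cv2) and the standard library are available. Lean on these libraries where they do the work, as an engineer would, in place of code of your own. Each camera call takes 0.05 s, during which the arm holds its last target. There are 200 camera calls.

### The job

Set up the bench for streaking a specimen. Load the three agar dishes flat onto the feeder's sprung lift, one on another, so that they come off the top in the order of use, the least selective first: straw-yellow at the bottom, blue-green on top of it, dark red uppermost; keep the dishes level all the while. Stand the dark blue specimen bottle upright on the bench midway between the feeder's lift and the clear waste beaker, in line with both, and lay the yellow marker centred in the two pen rests along the feeder's front, without shifting the beaker or the orange-capped bottle.

Things in the scene. Friction and masses are not known exactly. Their poses are not given: they have to be found in the camera images.
- dish_yellow: Lidded round Petri dish, clear, filled with straw-yellow agar; 60 mm diameter, 16 mm tall, a plain flat-topped disc to grip and stack, 50 g give or take 10 percent. Lies loose on the bench, level. Origin: centre of its underside, z up; its yaw means nothing.
- dish_green: Lidded round Petri dish, clear, filled with blue-green (teal) agar; 60 mm diameter, 16 mm tall, a plain flat-topped disc to grip and stack, 50 g give or take 10 percent. Lies loose on the bench, level. Origin: centre of its underside, z up; its yaw means nothing.
- dish_red: Lidded round Petri dish, clear, filled with dark red agar; 60 mm diameter, 16 mm tall, a plain flat-topped disc to grip and stack, 50 g give or take 10 percent. Lies loose on the bench, level. Origin: centre of its underside, z up; its yaw means nothing.
- specimen_bottle: Small dark blue screw-cap bottle, standing: body 54 mm diameter and straight-sided from about 8 to 55 mm up, cap 36 mm diameter from 84 to 95 mm; 0.1 to 0.18 kg. It and the dishes wait in any order in a zigzag row along the bench's front edge, which runs along (-0.5, 0.87) in x, y; neighbours are about 110 mm apart. Origin: centre of its underside, z up.
- marker: Yellow marker pen with black cap, lying loose on the bench: 16 mm wide and 17 mm high (it does not roll), 135 mm long along its own y axis; 20 g. A tall microscope stands to the right of it, its eyepieces reaching out over the bench edge near x 0.55, y -0.25: keep the arm clear of them. Origin: under the middle of its length, on the bench (its centre line is about 9 mm higher), z up.
- feeder: Sprung dish feeder, fixed: white base 112 mm wide (y), 18 mm high, from x = -93 (front) to +56 mm. Along its front two pen rests at x = -80, y = +-42 mm: flat seats 22 mm wide (x), 9 mm long (y), 40 mm above the bench, lips flaring to 36 mm wide at 52 mm; they hold a pen along y. Origin: on the bench under the lift's axis; x to its back (away from the pen rests), y to its left, z up.
- lift_top (a point): Centre of the top of the feeder's blue lift disc (58 mm diameter), 78 mm above the bench when empty. Four upright 8 mm steel rods at feeder x, y = +-27 mm guide the dishes: 68 mm clear inside (4 mm round a dish), topped at 100 mm above the bench, the last 12 mm leaning outwards. The 45 mm gaps between rods, on all four sides, are open for fingers.
- lift_plate (a joint): Sinking of the lift in m: 0 empty, grows as it goes down, at most 0.056. Its spring (31 N/m) gives about 16 mm under each dish's own weight, so the top of the stack always comes back to about 78 mm after each dish; it also yields to any push.
- beaker: Clear plastic waste beaker with used tips in it, 70 mm diameter, 92 mm tall, standing loose about 250 mm to one side of the feeder (left or right along the feeder's y axis, level with it). Origin: centre of its underside.
- orange_cap_bottle: Clear bottle with an orange cap and pink contents, 64 mm diameter, 135 mm tall, standing loose about 250 mm to the other side of the feeder; not used. Origin: centre of its underside.

How it is judged:
By the outcome, as a careful person would: the job done as asked, in the order asked, and still so for the second after the job is handed in, with the robot touching nothing.
It also fails if it takes over 122 s, if anything falls off the work surface, if the arm or the gripper's body presses on something with over 40 N, if the wrist force passes 120 N, or if a joint passes its speed limit or range.

## Working session

There is one attempt and no reset: what is moved stays moved. The work goes in short steps, Python scripts to look and compute and a tool call to move; the robot and the scene stay as the last step left them, time stands still between calls to the robot, and variables do not carry over. Pictures are saved under pics/ and viewed, at most 14 in all, crops included, and the job is handed in when it is done.

Besides the shell and the picture viewer there is one more tool, called by a JSON object that holds its "fn" and its "kwargs", one argument or row to a line. servo_tool: Moves the arm, as the interface text tells. Its arguments: {"type":"object","properties":{"increments":{"type":"array"}},"required":["increments"]}

```bash
ls; mkdir -p pics; cat > h.py <<'E'
import numpy as np, cv2
from bench import env
def snap(n,f=None):
    s=env.snapshot(n)
    if f: cv2.imwrite('pics/'+f,s['frame'][:,:,::-1])
    return s
def cloud(s):
    d=s['depth']; h,w=d.shape; f=h/2/np.tan(np.radians(s['fovy'])/2)
    v,u=np.mgrid[:h,:w]
    p=np.stack([(u-s['cx'])*d/f,(v-s['cy'])*d/f,d],-1)
    P=p@np.array(s['rotation']).T+np.array(s['position'])
    P[d==0]=np.nan
    return P
E
python3 - <<'E'
from h import *
np.set_printoptions(precision=4,suppress=True)
st=env.read_state(); print(st, env.finger_overhang)
for c in ['scene','top']:
    s=snap(c,c+'0.png'); P=cloud(s); print(c,s['position'],s['fovy'],s['cx'],s['cy'],'\n',s['rotation'])
    for n in ['dish_yellow','dish_green','dish_red','specimen_bottle','marker','feeder','lift_top','beaker','orange_cap_bottle']:
        for r in env.trace(c,n)[:2]:
            q=P[r['region']]; q=q[~np.isnan(q[:,0])]
            if len(q)<5: print(n,r['confidence'],'few');continue
            lo,hi=np.percentile(q,[2,98],axis=0)
            t=q[q[:,2]>hi[2]-.004]; 
            print(n,round(r['confidence'],2),np.array(r['at']),len(q),'lo',lo,'hi',hi,'topmid',(np.percentile(t,2,axis=0)+np.percentile(t,98,axis=0))/2)
E
```

```text
pics
{'clock': 0.0, 'joint_pos': array([71.9182, 36.0588,  2.2024, 86.997 , -1.5473, 57.0836, -1.1461]), 'joint_vel': array([ 0.0196,  0.0321, -0.0511,  0.1294, -0.0518, -0.0064,  0.0112]), 'effort': array([  0.    , -56.3397,   1.2259, -19.3447,   0.0109,   0.0104,
         0.    ]), 'tool_pos': array([ 0.1606, -0.6295,  0.4038]), 'ee_rot': array([[ 0.969 ,  0.2472, -0.0005],
       [ 0.2472, -0.969 ,  0.0019],
       [-0.    , -0.0019, -1.    ]]), 'ft_force': array([ 0.3111,  0.3305, -0.3702]), 'torque': array([-0.0508,  0.0224, -0.0177]), 'gripper_force': 0.0, 'grip_width': 0.0855232900275182} 0.1734
scene [ 0.1432 -0.4359  0.616 ] 49.19479232274384 271.0796222662354 202.0206529846357 
 [[ 0.867  -0.2744  0.416 ]
 [-0.4979 -0.5105  0.701 ]
 [ 0.02   -0.8149 -0.5793]]
dish_yellow 0.67 [222.5 241.1] 586 lo [ 0.3922  0.1925 -0.0008] hi [0.4478 0.264  0.0175] topmid [0.4203 0.2207 0.0157]
dish_green 0.7 [261.1 272.2] 676 lo [0.4187 0.0841 0.0024] hi [0.4729 0.1389 0.0173] topmid [0.4462 0.1127 0.0154]
dish_green 0.5 [167.4 227.5] 1172 lo [0.3108 0.2659 0.0005] hi [0.3592 0.3221 0.0951
[... 1952 characters left out ...]
9  0.0197]
marker 0.31 [275.6 200.6] 2979 lo [0.4881 0.1734 0.01  ] hi [0.6389 0.3153 0.0925] topmid [0.5809 0.2548 0.0959]
feeder 0.66 [276.  203.4] 3013 lo [0.4862 0.1732 0.0084] hi [0.64   0.3155 0.0925] topmid [0.5809 0.2548 0.0959]
lift_top 0.63 [267.  189.8] 472 lo [0.557  0.2304 0.0745] hi [0.6062 0.2799 0.0837] topmid [0.5805 0.2552 0.0819]
beaker 0.67 [175.4 259. ] 835 lo [0.4047 0.4328 0.0048] hi [0.4625 0.4897 0.1383] topmid [0.4355 0.4636 0.1368]
beaker 0.63 [357.3 128. ] 968 lo [ 0.6962  0.0174 -0.0001] hi [0.7616 0.0817 0.094 ] topmid [0.729  0.049  0.0933]
orange_cap_bottle 0.56 [175.7 256. ] 814 lo [0.4049 0.4328 0.0078] hi [0.4626 0.4885 0.1383] topmid [0.4355 0.4636 0.1368]
```

View pictures.

```bash
python3 - <<'E'
from h import *
np.set_printoptions(precision=4,suppress=True)
C={}
for c in ['scene','top']:
    s=snap(c); P=cloud(s)
    b=P[(abs(P[:,:,2])<.012)&(P[:,:,0]>.35)&(P[:,:,0]<.75)]
    print(c,'bench z',np.median(b[:,2]))
    img=cv2.resize(s['frame'][100:380,100:460],None,fx=2.2,fy=2.2,interpolation=3) if c=='scene' else cv2.resize(s['frame'][80:340,140:440],None,fx=2.3,fy=2.3,interpolation=3)
    cv2.imwrite(f'pics/{c}1.png',img[:,:,::-1])
    # feeder base plane points z ~18mm, rests ~ 40-52, rods ~100
    m=(np.abs(P[:,:,0]-.57)<.11)&(np.abs(P[:,:,1]-.25)<.11)
    dz=np.median(b[:,2])
    for nm,a,bb in [('base',.014,.022),('rest',.036,.056),('rodtop',.09,.105),('lift',.074,.083)]:
        q=P[m&(P[:,:,2]-dz>a)&(P[:,:,2]-dz<bb)]
        print(nm,len(q),q.mean(0)); 
        if nm=='base':
            print(' rect',cv2.minAreaRect((q[:,:2]*1000).astype(np.float32)))
        if nm in('rest','rodtop'):
            _,lab,cen=cv2.kmeans((q[:,:2]*1000).astype(np.float32),2 if nm=='rest' else 4,None,(3,50,.1),5,cv2.KMEANS_PP_CENTERS); print(cen)
    for n in ['marker']:
        r=env.trace(c,n)[0]; q=P[r['region']]; q=q[q[:,2]-dz>.008]
        print(n,cv2.minAreaRect((q[:,:2]*1000).astype(np.float32)))
    for n in ['dish_yellow','dish_green','dish_red']:
        r=env.trace(c,n)[0]; q=P[r['region']]; q=q[abs(q[:,2]-dz-.016)<.004]
        print(n,cv2.minEnclosingCircle((q[:,:2]*1000).astype(np.float32)),q.mean(0))
E
```

```text
scene bench z -0.0004380152986712682
base 1392 [0.5632 0.2355 0.0165]
 rect ((593.8035278320312, 261.05474853515625), (215.35968017578125, 109.9876480102539), 34.1372184753418)
rest 379 [0.5774 0.2543 0.0444]
[[549.4678 227.3203]
 [672.3668 346.345 ]]
rodtop 122 [0.6148 0.2878 0.0957]
[[675.417  351.16  ]
 [588.7026 294.526 ]
 [623.0762 245.5184]
 [555.2231 235.784 ]]
lift 400 [0.5879 0.2613 0.0775]
marker ((491.131591796875, -51.79396438598633), (16.515954971313477, 134.5762176513672), 28.823162078857422)
dish_yellow ((421.1778869628906, 221.0313262939453), 30.980609893798828) [0.4195 0.2193 0.0152]
dish_green ((447.7583923339844, 113.14624786376953), 30.82086753845215) [0.4461 0.1108 0.0153]
dish_red ((511.11102294921875, 27.41885757446289), 30.891515731811523) [0.5099 0.0267 0.0154]
top bench z 0.0007872548838065985
base 1613 [0.5649 0.2465 0.0181]
 rect ((593.0875854492188, 263.35650634765625), (214.61404418945312, 110.98335266113281), 34.77752685546875)
rest 215 [0.5649 0.2523 0.0444]
[[519.2335 211.447 ]
 [663.6697 340.6355]]
rodtop 85 [0.6051 0.2794 0.0974]
[[674.6716 350.9037]
 [622.1204 247.3591]
 [556.0131 237.8484]
 [588.724  296.5351]]
lift 486 [0.584  0.2578 0.0788]
marker ((491.5922546386719, -50.34561538696289), (16.68623161315918, 136.26307678222656), 28.93480682373047)
dish_yellow ((419.5119323730469, 222.4456329345703), 29.716888427734375) [0.4191 0.2227 0.0167]
dish_green ((446.0886535644531, 114.01631164550781), 29.785907745361328) [0.4464 0.114  0.0168]
dish_red ((510.0213623046875, 29.183609008789062), 29.9470272064209) [0.5101 0.0295 0.0167]
```

View pics/scene1.png

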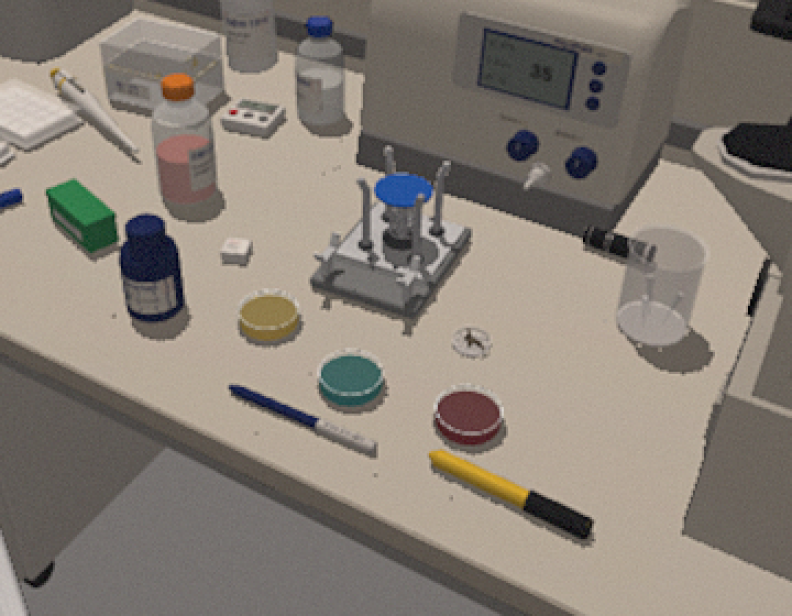

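View pics/top1.png

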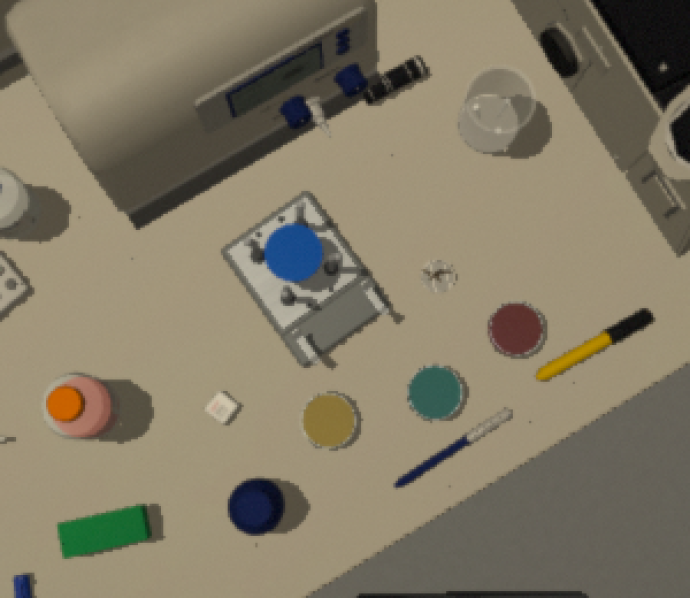

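The manual's scale: shifts go in shares of 1 m and turns go in shares of 120 degrees. Converting my numbers, -761 mm / 1000 = -0.761, -546 mm / 1000 = -0.546, -20.4 degrees / 120 = -0.17.

{"fn": "servo_tool", "kwargs": {
  "increments": [
    [0.114,-0.208,0,0,85],
    [0.114,-0.208,0,0,85],
    [0.114,-0.208,0,0,85],
    [0.114,-0.208,0,0,85],
    [0.114,-0.208,0,0,85],
    [0.294,-0.348,0,-0.0417,80],
    [0.294,-0.348,0,-0.0833,75],
    [0.294,-0.348,0,-0.125,75],
    [0.294,-0.348,0,-0.17,75],
    [0.294,-0.348,0,-0.17,75],
    [0.407,-0.546,0,-0.17,75],
    [0.407,-0.546,0,-0.17,75],
    [0.407,-0.546,0,-0.17,75],
    [0.407,-0.546,0,-0.17,75],
    [0.407,-0.546,0,-0.17,75],
    [0.462,-0.761,0.03,-0.17,75],
    [0.462,-0.761,0.06,-0.17,75],
    [0.462,-0.761,0.08,-0.17,75],
    [0.462,-0.761,0.1,-0.17,75],
    [0.462,-0.761,0.12,-0.17,75]
  ]
}}

```text
clock: 3.5
tool_pos: [0.4208, 0.2176, 0.294]
ee_rot: [[0.821, 0.571, 0.004], [0.571, -0.821, 0.003], [0.006, -0.0, -1.0]]
ft_force: [1.5, -0.1, 0.0]
grip_width: 0.0748
gripper_force: 0.0
```

```bash
cat >> h.py <<'E'
def go(*pts):
    """pts: (x,y,z[,ccw turn]) TCP targets -> tool increments mm"""
    st=env.read_state(); R=st['ee_rot']; p=st['tool_pos']
    for q in pts: print(q,'->',np.round(1000*R.T@(np.array(q[:3])-p),1))
E
python3 - <<'E'
from h import *
st=env.read_state(); p=st['tool_pos']; R=st['ee_rot']; print(p,st['joint_pos'])
for c in ['scene','top']:
    s=snap(c,c+'2.png'); P=cloud(s)
    m=(np.hypot(P[:,:,0]-p[0],P[:,:,1]-p[1])<.09)&(P[:,:,2]>.06)&(P[:,:,2]<.29)
    q=(P[m]-p)@R*1000   # tool frame
    print(c,len(q))
    for a in range(20,200,8):
        k=(q[:,2]>a)&(q[:,2]<=a+8)
        if k.sum()>3:
            for sg in(-1,1):
                t=q[k&(q[:,1]*sg>0)]
                if len(t)>2: print(a,sg,len(t),'x',np.round(np.percentile(t[:,0],[2,98])),'y',np.round(np.percentile(t[:,1],[2,98])))
    print('max z',np.sort(q[:,2])[-5:])
E
```

```text
[0.42078371 0.21756673 0.29403565] [-24.10701839  32.23346349  -9.49158752 120.47048329  10.82196546
  27.75743634 -96.91271116]
scene 3484
20 -1 40 x [-38. -27.] y [-25.  -0.]
20 1 151 x [-38.   9.] y [ 2. 39.]
28 -1 44 x [-38. -27.] y [-25.  -0.]
28 1 140 x [-38.   9.] y [ 2. 39.]
36 -1 32 x [-39. -29.] y [-23.  -1.]
36 1 145 x [-38.   5.] y [ 1. 39.]
44 1 49 x [-36.   8.] y [ 1. 40.]
52 -1 15 x [-13.   6.] y [-62. -29.]
52 1 106 x [-12.   9.] y [13. 67.]
60 -1 173 x [-19.  11.] y [-64.  -2.]
60 1 232 x [-17.   9.] y [ 3. 70.]
68 -1 134 x [-20.  -3.] y [-66.  -2.]
68 1 171 x [-20.   7.] y [ 2. 70.]
76 -1 86 x [-21.  -3.] y [-66.  -2.]
76 1 125 x [-20.  10.] y [ 1. 71.]
84 -1 109 x [-18.   8.] y [-66.  -1.]
84 1 137 x [-18.  16.] y [ 1. 71.]
92 -1 90 x [-18.  11.] y [-66.  -2.]
92 1 174 x [-18.  16.] y [ 1. 71.]
100 -1 77 x [-17.  12.] y [-66.  -5.]
100 1 118 x [-18.  12.] y [27. 71.]
108 -1 90 x [-14.   9.] y [-66. -32.]
108 1 124 x [-14.  10.] y [35. 71.]
116 -1 55 x [-14.  10.] y [-63. -35.]
116 1 49 x [-14.   8.] y [38. 68.]
124 -1 47 x [-13.  11.] y [-47. -35.]
124 1 29 x [-12.   1.] y [39. 53.]
132 -1 43 x [-12.  10.] y [-50. -35.]
132 1 46 x [-12.   6.] y [39. 53.]
140 -1 36 x [-11.  10.] y [-49. -35.]
140 1 42 x [-12.   7.] y [40. 53.]
148 -1 40 x [-12.   9.] y [-49. -35.]
148 1 43 x [-12.   7.] y [39. 53.]
156 -1 31 x [-11.  11.] y [-45. -35.]
156 1 18 x [-13.   4.] y [41. 51.]
max z [232.98592792 233.03684823 233.30660591 233.4058143  233.49699473]
top 146
60 -1 81 x [-13.  10.] y [-71. -53.]
68 -1 24 x [-13.  12.] y [-72. -53.]
76 -1 17 x [-12.  10.] y [-61. -54.]
108 -1 7 x [-14.   4.] y [-67. -51.]
116 -1 8 x [-15.  10.] y [-64. -51.]
max z [230.77001818 230.81679551 232.68254909 232.98799089 233.06169208]
```

View pics/scene2.png

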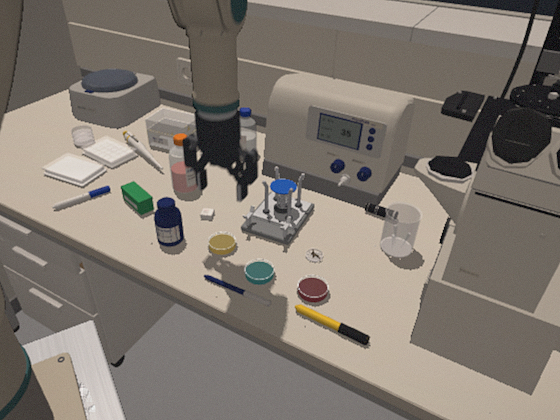

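```bash
python3 -c "
from h import *
go((.4201,.2229,.25),(.4201,.2229,.171),(.4201,.2229,.30),(.5805,.2552,.30))"
```

```text
(0.4201, 0.2229, 0.25) -> [ 4.  -2.2 39.5]
(0.4201, 0.2229, 0.171) -> [  4.5  -1.9 118.5]
(0.4201, 0.2229, 0.3) -> [  3.7  -2.4 -10.5]
(0.5805, 0.2552, 0.3) -> [153.4  63.6 -11.6]
```

To row units: 118 mm / 1000 = 0.118, 110 mm / 1000 = 0.11.

{"fn": "servo_tool", "kwargs": {
  "increments": [
    [0.004,-0.002,0.04,0,75],
    [0.004,-0.002,0.06,0,75],
    [0.0044,-0.002,0.09,0,75],
    [0.0044,-0.002,0.11,0,75],
    [0.0044,-0.002,0.118,0,75],
    [0.0044,-0.002,0.118,0,75],
    [0.0044,-0.002,0.118,0,75]
  ]
}}

```text
clock: 4.3
tool_pos: [0.4233, 0.2181, 0.1764]
ee_rot: [[0.823, 0.569, 0.001], [0.569, -0.823, 0.0], [0.001, -0.0, -1.0]]
ft_force: [1.2, -0.1, 0.6]
grip_width: 0.075
gripper_force: 0.0
```

```bash
python3 -c "
from h import *
s=snap('top');print(env.read_state()['tool_pos'])
go((.4201,.2229,.171))"
```

```text
[0.42328226 0.2182197  0.17665936]
(0.4201, 0.2229, 0.171) -> [ 0.  -5.7  5.7]
```

To row units: -5.7 mm / 1000 = -0.0057.

{"fn": "servo_tool", "kwargs": {
  "increments": [
    [0,-0.0057,0.0057,0,75],
    [0,-0.0057,0.0057,0,75],
    [0,-0.0057,0.0057,0,75]
  ]
}}

```text
clock: 4.65
tool_pos: [0.4197, 0.2232, 0.1708]
ee_rot: [[0.822, 0.57, 0.001], [0.57, -0.822, 0.0], [0.001, 0.0, -1.0]]
ft_force: [0.2, -0.8, 0.3]
grip_width: 0.0749
gripper_force: 0.0
```

```bash
python3 -c "
from h import *
print(env.read_state()['tool_pos'],env.read_state()['ft_force'])
go((.4201,.2229,.171),(.4201,.2229,.30),(.5805,.2552,.30))"
```

```text
[0.41972076 0.22319578 0.17084961] [ 0.24348608 -0.83743555  0.30314177]
(0.4201, 0.2229, 0.171) -> [ 0.1  0.5 -0.2]
(0.4201, 0.2229, 0.3) -> [   0.3    0.5 -129.2]
(0.5805, 0.2552, 0.3) -> [ 150.5   65.3 -129. ]
```

To row units: -129 mm / 1000 = -0.129, -90 mm / 1000 = -0.09.

{"fn": "servo_tool", "kwargs": {
  "increments": [
    [0,0,0,0,55],
    [0,0,0,0,50],
    [0,0,0,0,50],
    [0,0,0,0,50],
    [0,0,0,0,50],
    [0,0,-0.02,0,50],
    [0,0,-0.05,0,50],
    [0,0,-0.09,0,50],
    [0,0,-0.129,0,50],
    [0,0,-0.129,0,50]
  ]
}}

```text
clock: 5.65
tool_pos: [0.4207, 0.224, 0.3035]
ee_rot: [[0.822, 0.569, 0.007], [0.569, -0.822, 0.005], [0.008, 0.0, -1.0]]
ft_force: [0.7, 1.0, -0.9]
grip_width: 0.0576
gripper_force: 64.4
```

```bash
python3 - <<'E'
from h import *
print(env.read_state()['tool_pos'],env.read_state()['ft_force'])
s=snap('scene'); cv2.imwrite('pics/g3.png',cv2.resize(s['frame'][110:300,130:330],None,fx=3,fy=3,interpolation=3)[:,:,::-1])
P=cloud(s); p=env.read_state()['tool_pos'];R=env.read_state()['ee_rot']
r=env.trace('scene','dish_yellow')
if r:
    q=P[r[0]['region']]; q=q[q[:,2]>.08]; t=(q-p)@R*1000; print(r[0]['confidence'],len(q),np.percentile(t,[2,50,98],axis=0))
    q=q[q[:,2]>.05]
go((.5805,.2552,.30),(.5805,.2552,.26))
E
```

```text
[0.42070046 0.22402059 0.30346187] [ 0.66468444  1.00563317 -0.85821571]
0.65 572 [[-28.29584169 -25.7261347  151.88435459]
 [ -9.89796307   2.6983946  154.31653841]
 [ 25.65589117  29.11346768 168.61574283]]
(0.5805, 0.2552, 0.3) -> [150.7  64.8   0.2]
(0.5805, 0.2552, 0.26) -> [150.6  64.8  40.2]
```

View pics/g3.png

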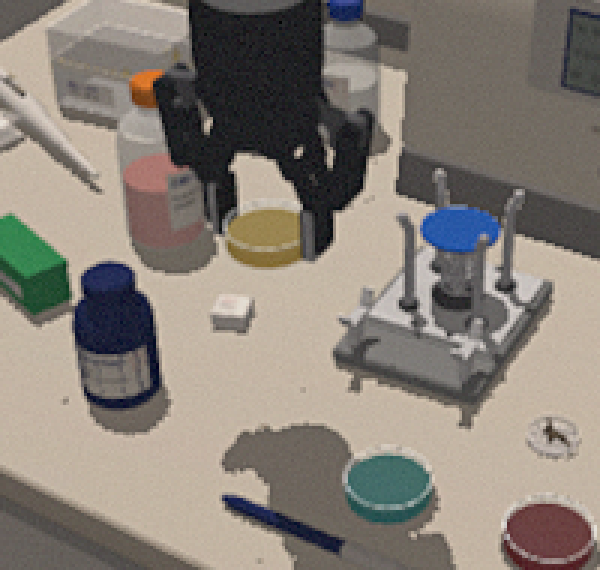

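To row units: 150.7 mm / 1000 = 0.1507, 64.8 mm / 1000 = 0.0648.

{"fn": "servo_tool", "kwargs": {
  "increments": [
    [0.045,0.02,0,0,50],
    [0.09,0.039,0,0,50],
    [0.13,0.056,0,0,50],
    [0.1507,0.0648,0,0,50],
    [0.1507,0.0648,0.01,0,50],
    [0.1507,0.0648,0.015,0,50],
    [0.1507,0.0648,0.015,0,50],
    [0.1507,0.0648,0.015,0,50]
  ]
}}

```text
clock: 6.55
tool_pos: [0.5791, 0.2558, 0.2835]
ee_rot: [[0.821, 0.571, -0.002], [0.571, -0.821, -0.001], [-0.002, -0.0, -1.0]]
ft_force: [0.1, -0.2, -0.1]
grip_width: 0.0579
gripper_force: 64.5
```

```bash
python3 - <<'E'
from h import *
st=env.read_state();p=st['tool_pos'];print(p,st['joint_pos'])
R=st['ee_rot'];print(R)
go((.5805,.2552,.25),(.5805,.2552,.233))
s=snap('top');cv2.imwrite('pics/t4.png',cv2.resize(s['frame'][120:280,190:340],None,fx=3.5,fy=3.5,interpolation=3)[:,:,::-1])
E
```

```text
[0.57905174 0.25580987 0.28352588] [ -10.57817746   45.13763414  -26.7893745    95.24036751   26.2973321
   46.13044716 -104.33976663]
[[ 8.21246052e-01  5.70570846e-01 -1.95762454e-03]
 [ 5.70569948e-01 -8.21248344e-01 -1.04476525e-03]
 [-2.20380850e-03 -2.58952396e-04 -9.99997538e-01]]
(0.5805, 0.2552, 0.25) -> [ 0.9  1.3 33.5]
(0.5805, 0.2552, 0.233) -> [ 1.   1.3 50.5]
```

View pics/t4.png

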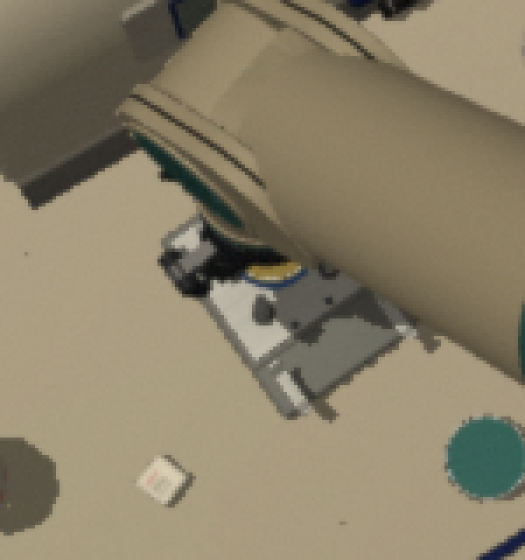

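To row units: 34 mm / 1000 = 0.034, 1.3 mm / 1000 = 0.0013.

{"fn": "servo_tool", "kwargs": {
  "increments": [
    [0.001,0.0013,0.01,0,50],
    [0.001,0.0013,0.02,0,50],
    [0.001,0.0013,0.03,0,50],
    [0.001,0.0013,0.034,0,50],
    [0.001,0.0013,0.034,0,50]
  ]
}}

```text
clock: 7.1
tool_pos: [0.5815, 0.2551, 0.249]
ee_rot: [[0.822, 0.57, -0.002], [0.57, -0.822, -0.001], [-0.002, -0.0, -1.0]]
ft_force: [0.1, -0.1, 0.8]
grip_width: 0.0575
gripper_force: 64.5
```

```bash
python3 - <<'E'
from h import *
st=env.read_state();p=st['tool_pos'];print(p,st['ft_force'])
go((.5805,.2552,.233))
s=snap('scene');cv2.imwrite('pics/s5.png',cv2.resize(s['frame'][110:260,200:380],None,fx=4,fy=4,interpolation=3)[:,:,::-1])
E
```

```text
[0.58148031 0.25506268 0.24899515] [ 0.06610011 -0.07744301  0.84182609]
(0.5805, 0.2552, 0.233) -> [-0.7 -0.7 16. ]
```

View pics/s5.png

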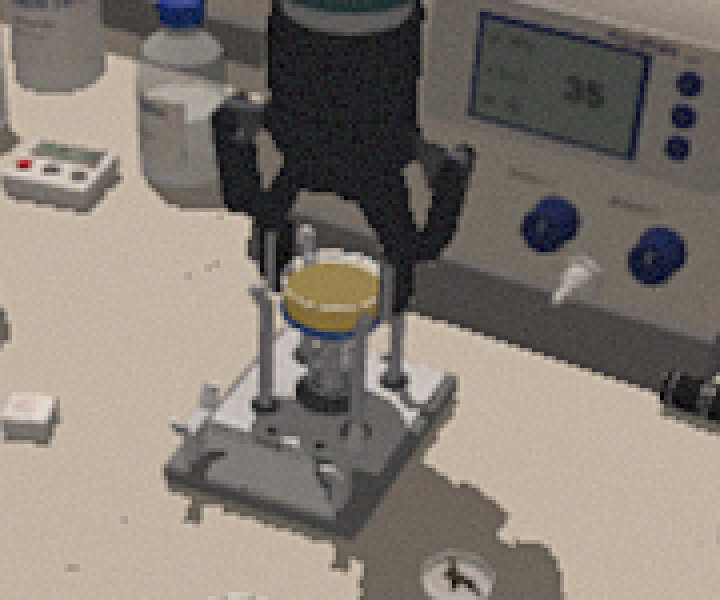

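To row units: -60 mm / 1000 = -0.06, -20 mm / 1000 = -0.02.

{"fn": "servo_tool", "kwargs": {
  "increments": [
    [-0.0007,-0.0007,0.008,0,50],
    [-0.0007,-0.0007,0.0155,0,50],
    [-0.0007,-0.0007,0.0155,0,50],
    [-0.0007,-0.0007,0.0155,0,60],
    [-0.0007,-0.0007,0.0155,0,66],
    [-0.0007,-0.0007,0.0155,0,72],
    [-0.0007,-0.0007,0.0155,0,72],
    [-0.0007,-0.0007,0,0,72],
    [-0.0007,-0.0007,-0.02,0,72],
    [-0.0007,-0.0007,-0.06,0,72],
    [-0.0007,-0.0007,-0.06,0,72]
  ]
}}

```text
clock: 8.25
tool_pos: [0.5825, 0.257, 0.3165]
ee_rot: [[0.822, 0.569, 0.009], [0.569, -0.822, 0.005], [0.011, 0.001, -1.0]]
ft_force: [0.6, 1.7, 0.6]
grip_width: 0.0718
gripper_force: 0.0
```

```bash
python3 - <<'E'
from h import *
st=env.read_state();p=st['tool_pos'];print(p,st['ft_force'])
go((.4463,.1142,.30),(.4463,.1142,.172))
s=snap('scene');cv2.imwrite('pics/s6.png',cv2.resize(s['frame'][110:260,200:380],None,fx=4,fy=4,interpolation=3)[:,:,::-1])
P=cloud(s)
for n in ['dish_yellow','dish_green','dish_red']:
  for r in env.trace('scene',n)[:2]:
    q=P[r['region']]; print(n,r['confidence'],len(q),np.nanpercentile(q,[5,95],axis=0).round(4).tolist())
E
```

```text
[0.58247927 0.25699449 0.31652772] [0.63439564 1.71173537 0.55802298]
(0.4463, 0.1142, 0.3) -> [-193.4   39.9   14.5]
(0.4463, 0.1142, 0.172) -> [-194.8   39.7  142.5]
dish_yellow 0.79 486 [[0.5533, 0.2191, 0.015], [0.6405, 0.3305, 0.0805]]
dish_green 0.87 672 [[0.4205, 0.0851, 0.0062], [0.4686, 0.1354, 0.0171]]
dish_red 0.57 780 [[0.4842, 0.0012, 0.0031], [0.5338, 0.0511, 0.0171]]
dish_red 0.18 809 [[0.4634, -0.1077, 0.0008], [0.52, -0.0022, 0.0172]]
```

View pics/s6.png

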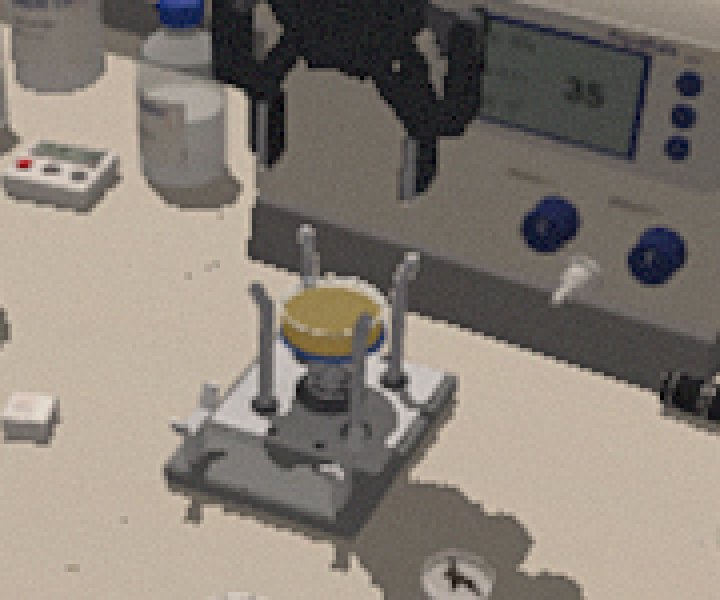

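To row units: -194 mm / 1000 = -0.194, -145 mm / 1000 = -0.145.

{"fn": "servo_tool", "kwargs": {
  "increments": [
    [-0.048,0.01,0.01,0,75],
    [-0.096,0.02,0.014,0,75],
    [-0.145,0.03,0.014,0,75],
    [-0.194,0.04,0.014,0,75],
    [-0.194,0.04,0.05,0,75],
    [-0.194,0.04,0.08,0,75],
    [-0.194,0.04,0.08,0,75],
    [-0.194,0.04,0.08,0,75]
  ]
}}

```text
clock: 9.25
tool_pos: [0.4439, 0.1124, 0.2298]
ee_rot: [[0.822, 0.57, -0.002], [0.57, -0.822, -0.001], [-0.002, -0.001, -1.0]]
ft_force: [-0.5, 0.8, -0.0]
grip_width: 0.0755
gripper_force: 0.0
```

```bash
python3 - <<'E'
from h import *
print(env.read_state()['tool_pos'])
go((.4463,.1142,.171))
E
```

```text
[0.44386497 0.11238687 0.22982155]
(0.4463, 0.1142, 0.171) -> [ 3.2 -0.1 58.8]
```

To row units: 58.5 mm / 1000 = 0.0585, 55 mm / 1000 = 0.055.

{"fn": "servo_tool", "kwargs": {
  "increments": [
    [0.003,0,0.02,0,75],
    [0.003,0,0.04,0,75],
    [0.003,0,0.055,0,75],
    [0.003,0,0.0585,0,75],
    [0.003,0,0.0585,0,75],
    [0.003,0,0.0585,0,75]
  ]
}}

```text
clock: 9.85
tool_pos: [0.4472, 0.1141, 0.1726]
ee_rot: [[0.822, 0.569, 0.002], [0.569, -0.822, 0.001], [0.002, 0.0, -1.0]]
ft_force: [0.3, -1.5, 0.0]
grip_width: 0.0752
gripper_force: 0.0
```

```bash
python3 - <<'E'
from h import *
print(env.read_state()['tool_pos'])
go((.4463,.1142,.171))
E
```

```text
[0.4472028  0.11414646 0.17255236]
(0.4463, 0.1142, 0.171) -> [-0.7 -0.6  1.6]
```

To row units: 190 mm / 1000 = 0.19, -127 mm / 1000 = -0.127.

{"fn": "servo_tool", "kwargs": {
  "increments": [
    [-0.0007,-0.0006,0.0016,0,75],
    [-0.0007,-0.0006,0.0016,0,55],
    [-0.0007,-0.0006,0.0016,0,50],
    [-0.0007,-0.0006,0.0016,0,50],
    [-0.0007,-0.0006,0.0016,0,50],
    [-0.0007,-0.0006,0.0016,0,50],
    [0,0,-0.02,0,50],
    [0,0,-0.06,0,50],
    [0,0,-0.1,0,50],
    [0,0,-0.127,0,50],
    [0.046,-0.01,-0.127,0,50],
    [0.094,-0.02,-0.127,0,50],
    [0.142,-0.03,-0.127,0,50],
    [0.18,-0.038,-0.127,0,50],
    [0.19,-0.04,-0.127,0,50],
    [0.19,-0.04,-0.127,0,50],
    [0.19,-0.04,-0.127,0,50],
    [0.19,-0.04,-0.127,0,50]
  ]
}}

```text
clock: 11.65
tool_pos: [0.5792, 0.2532, 0.2984]
ee_rot: [[0.822, 0.569, -0.001], [0.569, -0.822, -0.002], [-0.002, 0.001, -1.0]]
ft_force: [0.7, -0.2, -0.6]
grip_width: 0.0575
gripper_force: 64.5
```

```bash
python3 - <<'E'
from h import *
print(env.read_state()['tool_pos'])
go((.5812,.2551,.255),(.5807,.2551,.2335))
E
```

```text
[0.57924855 0.25322829 0.29844958]
(0.5812, 0.2551, 0.255) -> [ 2.8 -0.5 43.4]
(0.5807, 0.2551, 0.2335) -> [ 2.4 -0.8 64.9]
```

To row units: 64 mm / 1000 = 0.064, 58 mm / 1000 = 0.058.

{"fn": "servo_tool", "kwargs": {
  "increments": [
    [0.0025,-0.0006,0.015,0,50],
    [0.0025,-0.0006,0.03,0,50],
    [0.0025,-0.0006,0.04,0,50],
    [0.0025,-0.0006,0.046,0,50],
    [0.0025,-0.0006,0.052,0,50],
    [0.0025,-0.0006,0.058,0,50],
    [0.0025,-0.0006,0.064,0,50],
    [0.0025,-0.0006,0.064,0,50],
    [0.0025,-0.0006,0.064,0,50]
  ]
}}

```text
clock: 12.55
tool_pos: [0.5818, 0.2569, 0.2347]
ee_rot: [[0.822, 0.569, 0.0], [0.569, -0.822, 0.0], [0.0, 0.0, -1.0]]
ft_force: [-0.2, -0.5, -0.3]
grip_width: 0.0578
gripper_force: 64.5
```

```bash
python3 - <<'E'
from h import *
st=env.read_state();p=st['tool_pos'];print(p,st['ft_force'])
s=snap('scene');cv2.imwrite('pics/s7.png',cv2.resize(s['frame'][110:260,200:380],None,fx=4,fy=4,interpolation=3)[:,:,::-1])
E
```

```text
[0.58177362 0.25685593 0.23471396] [-0.2320073  -0.45856185 -0.26631404]
```

View pics/s7.png

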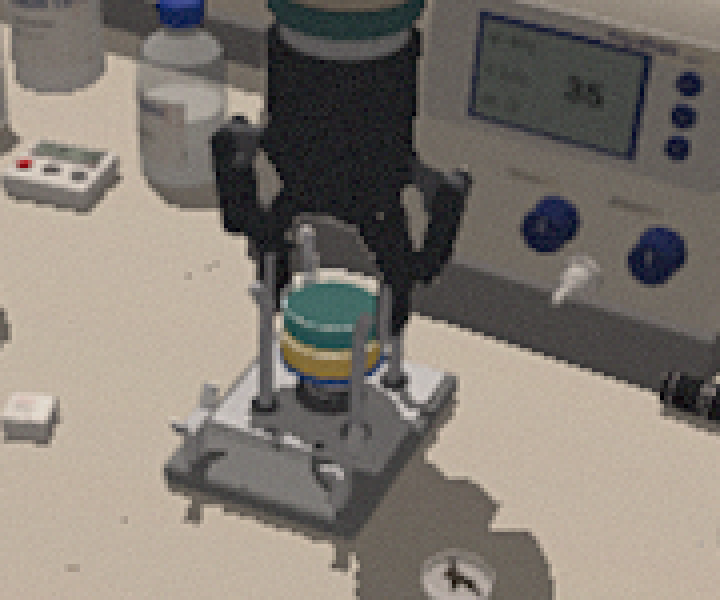

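To row units: -188 mm / 1000 = -0.188, 146 mm / 1000 = 0.146.

{"fn": "servo_tool", "kwargs": {
  "increments": [
    [0,0,0,0,60],
    [0,0,0,0,66],
    [0,0,0,0,72],
    [0,0,0,0,72],
    [0,0,-0.015,0,72],
    [0,0,-0.04,0,72],
    [0,0,-0.07,0,72],
    [-0.038,0.03,-0.07,0,75],
    [-0.076,0.06,-0.07,0,75],
    [-0.114,0.09,-0.07,0,75],
    [-0.152,0.12,-0.07,0,75],
    [-0.188,0.146,-0.05,0,75],
    [-0.188,0.146,-0.02,0,75],
    [-0.188,0.146,0.005,0,75],
    [-0.188,0.146,0.005,0,75],
    [-0.188,0.146,0.005,0,75]
  ]
}}

```text
clock: 14.2
tool_pos: [0.5107, 0.0303, 0.2305]
ee_rot: [[0.822, 0.57, 0.001], [0.57, -0.822, 0.0], [0.001, 0.0, -1.0]]
ft_force: [-0.0, 0.1, 0.3]
grip_width: 0.0752
gripper_force: 0.0
```

```bash
python3 - <<'E'
from h import *
print(env.read_state()['tool_pos'])
go((.5105,.0298,.171))
E
```

```text
[0.51071946 0.03026265 0.23054392]
(0.5105, 0.0298, 0.171) -> [-0.5  0.2 59.5]
```

To row units: 59.5 mm / 1000 = 0.0595, 55 mm / 1000 = 0.055.

{"fn": "servo_tool", "kwargs": {
  "increments": [
    [-0.0005,0.0002,0.02,0,75],
    [-0.0005,0.0002,0.04,0,75],
    [-0.0005,0.0002,0.055,0,75],
    [-0.0005,0.0002,0.0595,0,75],
    [-0.0005,0.0002,0.0595,0,75],
    [-0.0005,0.0002,0.0595,0,75],
    [-0.0005,0.0002,0.0595,0,55],
    [-0.0005,0.0002,0.0595,0,50],
    [-0.0005,0.0002,0.0595,0,50],
    [-0.0005,0.0002,0.0595,0,50],
    [-0.0005,0.0002,0.0595,0,50]
  ]
}}

```text
clock: 15.3
tool_pos: [0.5105, 0.0294, 0.1717]
ee_rot: [[0.822, 0.569, 0.002], [0.569, -0.822, -0.0], [0.002, 0.001, -1.0]]
ft_force: [-1.2, -0.2, 9.2]
grip_width: 0.0579
gripper_force: 62.4
```

To row units: 186 mm / 1000 = 0.186, 178 mm / 1000 = 0.178.

{"fn": "servo_tool", "kwargs": {
  "increments": [
    [0,0,-0.02,0,50],
    [0,0,-0.06,0,50],
    [0,0,-0.1,0,50],
    [0,0,-0.129,0,50],
    [0.038,-0.03,-0.129,0,50],
    [0.076,-0.06,-0.129,0,50],
    [0.114,-0.09,-0.129,0,50],
    [0.15,-0.118,-0.129,0,50],
    [0.178,-0.14,-0.129,0,50],
    [0.186,-0.145,-0.129,0,50],
    [0.186,-0.145,-0.129,0,50],
    [0.186,-0.145,-0.129,0,50],
    [0.186,-0.145,-0.129,0,50]
  ]
}}

```text
clock: 16.6
tool_pos: [0.5805, 0.252, 0.299]
ee_rot: [[0.823, 0.567, -0.001], [0.567, -0.823, -0.002], [-0.002, 0.002, -1.0]]
ft_force: [0.4, 0.1, -0.3]
grip_width: 0.0577
gripper_force: 64.4
```

```bash
python3 - <<'E'
from h import *
print(env.read_state()['tool_pos'])
go((.5812,.2556,.2345))
E
```

```text
[0.58047746 0.25201047 0.29901567]
(0.5812, 0.2556, 0.2345) -> [ 2.7 -2.6 64.5]
```

To row units: 64 mm / 1000 = 0.064, 2.7 mm / 1000 = 0.0027.

{"fn": "servo_tool", "kwargs": {
  "increments": [
    [0.0027,-0.0022,0.015,0,50],
    [0.0027,-0.0022,0.03,0,50],
    [0.0027,-0.0022,0.04,0,50],
    [0.0027,-0.0022,0.046,0,50],
    [0.0027,-0.0022,0.052,0,50],
    [0.0027,-0.0022,0.058,0,50],
    [0.0027,-0.0022,0.064,0,50],
    [0.0027,-0.0022,0.064,0,50],
    [0.0027,-0.0022,0.064,0,50]
  ]
}}

```text
clock: 17.5
tool_pos: [0.5814, 0.2578, 0.2353]
ee_rot: [[0.822, 0.569, 0.0], [0.569, -0.822, 0.0], [0.0, 0.0, -1.0]]
ft_force: [-0.3, -0.5, 0.2]
grip_width: 0.0577
gripper_force: 64.4
```

```bash
python3 - <<'E'
from h import *
st=env.read_state();p=st['tool_pos'];print(p,st['ft_force'])
s=snap('scene');cv2.imwrite('pics/s8.png',cv2.resize(s['frame'][110:260,200:380],None,fx=4,fy=4,interpolation=3)[:,:,::-1])
E
```

```text
[0.58137243 0.25781431 0.2352663 ] [-0.34650879 -0.5126484   0.18121127]
```

View pics/s8.png

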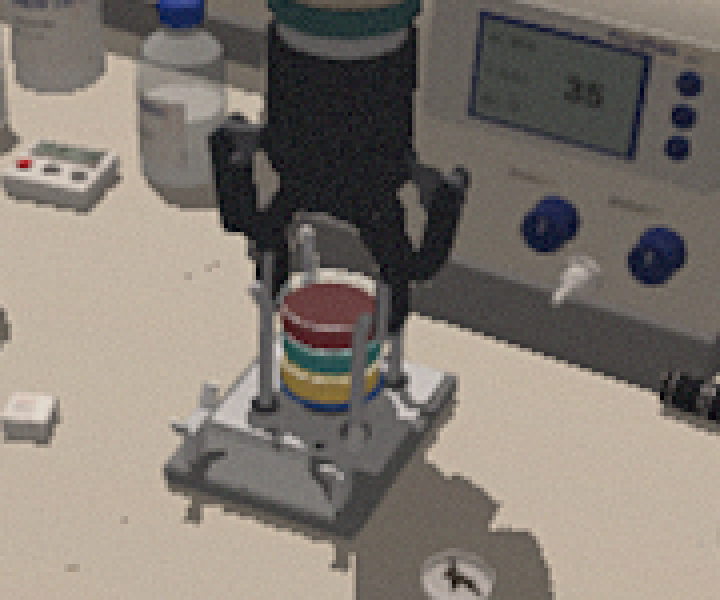

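To row units: -181.5 mm / 1000 = -0.1815, -169.5 mm / 1000 = -0.1695.

{"fn": "servo_tool", "kwargs": {
  "increments": [
    [0,0,0,0,60],
    [0,0,0,0,66],
    [0,0,0,0,72],
    [0,0,0,0,72],
    [0,0,-0.015,0,72],
    [0,0,-0.04,0,72],
    [0,0,-0.075,0,72],
    [-0.035,-0.033,-0.08,0,75],
    [-0.07,-0.066,-0.08,0,75],
    [-0.105,-0.099,-0.08,0,75],
    [-0.14,-0.132,-0.08,0,75],
    [-0.17,-0.16,-0.08,0,75],
    [-0.1815,-0.1695,-0.08,0,75],
    [-0.1815,-0.1695,-0.08,0,75],
    [-0.1815,-0.1695,-0.08,0,75],
    [-0.1815,-0.1695,-0.08,0,75]
  ]
}}

```text
clock: 19.15
tool_pos: [0.337, 0.2937, 0.3155]
ee_rot: [[0.823, 0.568, 0.001], [0.568, -0.823, 0.001], [0.002, 0.0, -1.0]]
ft_force: [0.1, -0.4, -0.0]
grip_width: 0.0753
gripper_force: 0.0
```

```bash
python3 - <<'E'
from h import *
print(env.read_state()['tool_pos'],env.read_state()['joint_pos'])
go((.3357,.2939,.203))
E
```

```text
[0.33703635 0.29371052 0.31547625] [ -20.90241845   31.55831719  -33.91863325  122.80519438   31.38927022
   34.17896868 -132.87602922]
(0.3357, 0.2939, 0.203) -> [ -1.2  -0.9 112.5]
```

To row units: 111 mm / 1000 = 0.111, -1.2 mm / 1000 = -0.0012.

{"fn": "servo_tool", "kwargs": {
  "increments": [
    [-0.0012,-0.0009,0.02,0,75],
    [-0.0012,-0.0009,0.05,0,75],
    [-0.0012,-0.0009,0.08,0,75],
    [-0.0012,-0.0009,0.1,0,75],
    [-0.0012,-0.0009,0.111,0,75],
    [-0.0012,-0.0009,0.111,0,75],
    [-0.0012,-0.0009,0.111,0,75]
  ]
}}

```text
clock: 19.85
tool_pos: [0.3349, 0.2938, 0.2041]
ee_rot: [[0.823, 0.569, 0.0], [0.569, -0.823, -0.0], [0.0, 0.0, -1.0]]
ft_force: [1.0, 0.4, -0.4]
grip_width: 0.0751
gripper_force: 0.0
```

```bash
python3 - <<'E'
from h import *
st=env.read_state();p=st['tool_pos'];print(p,st['ft_force'])
go((.3357,.2939,.202))
E
```

```text
[0.33487421 0.29375401 0.20405402] [ 0.99786233  0.4162886  -0.41281121]
(0.3357, 0.2939, 0.202) -> [0.8 0.3 2.1]
```

To row units: -140 mm / 1000 = -0.14, -100 mm / 1000 = -0.1.

{"fn": "servo_tool", "kwargs": {
  "increments": [
    [0.0008,0.0003,0.0015,0,75],
    [0.0008,0.0003,0.0015,0,50],
    [0.0008,0.0003,0.0015,0,45],
    [0.0008,0.0003,0.0015,0,45],
    [0.0008,0.0003,0.0015,0,45],
    [0.0008,0.0003,0.0015,0,45],
    [0.0008,0.0003,0.0015,0,45],
    [0.0008,0.0003,-0.005,0,45],
    [0.0008,0.0003,-0.02,0,45],
    [0.0008,0.0003,-0.06,0,45],
    [0.0008,0.0003,-0.1,0,45],
    [0.0008,0.0003,-0.14,0,45],
    [0.0008,0.0003,-0.14,0,45],
    [0.0008,0.0003,-0.14,0,45]
  ]
}}

```text
clock: 21.25
tool_pos: [0.3351, 0.2935, 0.345]
ee_rot: [[0.823, 0.569, 0.002], [0.569, -0.823, 0.001], [0.002, 0.001, -1.0]]
ft_force: [0.2, 0.3, -1.7]
grip_width: 0.0512
gripper_force: 63.4
```

```bash
python3 - <<'E'
from h import *
st=env.read_state();p=st['tool_pos'];R=st['ee_rot'];print(p,st['ft_force'],st['grip_width'])
s=snap('scene');P=cloud(s);s2=snap('top');P2=cloud(s2)
for c,Q in(('scene',P),('top',P2)):
  for n in ['specimen_bottle','beaker','orange_cap_bottle']:
    for r in env.trace(c,n)[:1]:
      q=Q[r['region']]; q=q[~np.isnan(q[:,0])];print(c,n,r['confidence'],len(q),np.percentile(q,[2,98],axis=0).round(4).tolist(),'tool',((np.percentile(q,[2,98],axis=0)-p)@R*1e3).round(0).tolist() if 'spec' in n else '')
cv2.imwrite('pics/s9.png',cv2.resize(s['frame'][60:330,100:440],None,fx=2.2,fy=2.2,interpolation=3)[:,:,::-1])
go((.6549,.1522,.345))
E
```

```text
[0.33512711 0.29346265 0.34501265] [ 0.21859041  0.27961519 -1.74272808] 0.05124113050807687
scene specimen_bottle 0.92 1148 [[0.3108, 0.2646, 0.1416], [0.3604, 0.3079, 0.2358]] tool [[-37.0, 10.0, 203.0], [29.0, 2.0, 109.0]]
scene beaker 0.77 1864 [[0.697, 0.0155, -0.0001], [0.7645, 0.083, 0.0906]] tool 
scene orange_cap_bottle 0.91 817 [[0.4078, 0.4303, 0.0051], [0.4615, 0.4542, 0.1054]] tool 
top beaker 0.95 978 [[0.6963, 0.0171, -0.0001], [0.762, 0.0815, 0.0935]] tool 
top orange_cap_bottle 0.61 816 [[0.4062, 0.4329, 0.0092], [0.4627, 0.4902, 0.1385]] tool 
(0.6549, 0.1522, 0.345) -> [182.3 298.9  -1.8]
```

View pics/s9.png

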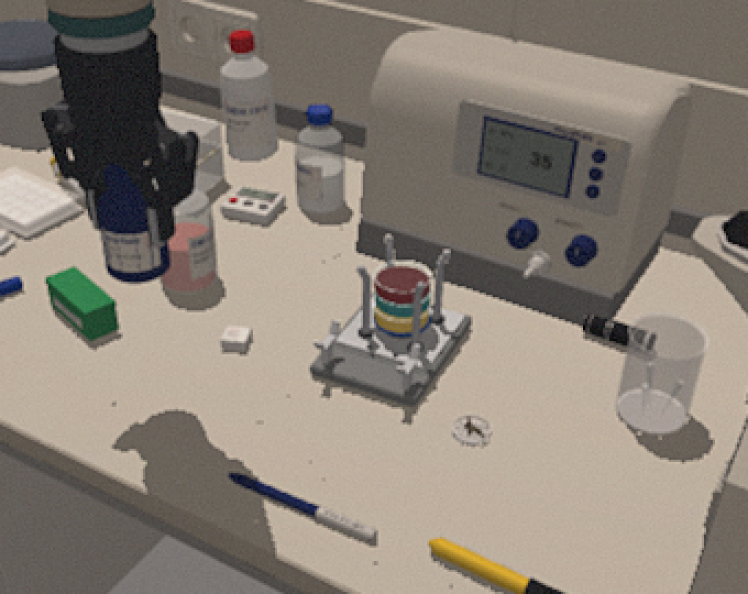

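To row units: 299 mm / 1000 = 0.299, 182 mm / 1000 = 0.182.

{"fn": "servo_tool", "kwargs": {
  "increments": [
    [0.02,0.033,0,0,45],
    [0.043,0.071,0,0,45],
    [0.066,0.109,0,0,45],
    [0.089,0.147,0,0,45],
    [0.112,0.185,0,0,45],
    [0.135,0.222,0,0,45],
    [0.156,0.257,0,0,45],
    [0.172,0.283,0,0,45],
    [0.182,0.299,0,0,45],
    [0.182,0.299,0,0,45],
    [0.182,0.299,0.04,0,45],
    [0.182,0.299,0.075,0,45],
    [0.182,0.299,0.1,0,45],
    [0.182,0.299,0.1,0,45],
    [0.182,0.299,0.1,0,45],
    [0.182,0.299,0.1,0,45]
  ]
}}

```text
clock: 23.25
tool_pos: [0.6552, 0.1528, 0.246]
ee_rot: [[0.822, 0.57, 0.002], [0.57, -0.822, 0.001], [0.003, 0.0, -1.0]]
ft_force: [0.4, 0.7, -1.4]
grip_width: 0.0517
gripper_force: 63.5
```

```bash
python3 - <<'E'
from h import *
st=env.read_state();p=st['tool_pos'];R=st['ee_rot'];print(p,st['ft_force'],st['joint_pos'])
s=snap('scene');P=cloud(s)
r=env.trace('scene','specimen_bottle')[0];q=P[r['region']]; q=q[~np.isnan(q[:,0])];print(np.percentile(q,[2,98],axis=0).round(4).tolist())
go((.6549,.1522,.2035))
E
```

```text
[0.65516775 0.15279932 0.24604365] [ 0.41217206  0.73728454 -1.41024855] [  3.02348747  52.25866212 -33.7129626   89.36923973  35.38040966
  49.22275011 -99.24920932]
[[0.6302, 0.1244, 0.0459], [0.6698, 0.1654, 0.1371]]
(0.6549, 0.1522, 0.2035) -> [-0.6 -0.2 42.6]
```

To row units: 42.5 mm / 1000 = 0.0425, 41 mm / 1000 = 0.041.

{"fn": "servo_tool", "kwargs": {
  "increments": [
    [-0.0004,0,0.015,0,45],
    [-0.0004,0,0.03,0,45],
    [-0.0004,0,0.038,0,45],
    [-0.0004,0,0.041,0,45],
    [-0.0004,0,0.0425,0,45],
    [-0.0004,0,0.0425,0,45],
    [-0.0004,0,0.0425,0,45]
  ]
}}

```text
clock: 24.05
tool_pos: [0.6537, 0.1513, 0.2037]
ee_rot: [[0.822, 0.569, -0.002], [0.569, -0.822, -0.003], [-0.003, 0.001, -1.0]]
ft_force: [-7.6, -3.4, 20.5]
grip_width: 0.0509
gripper_force: 65.6
```

To row units: -140 mm / 1000 = -0.14, -120 mm / 1000 = -0.12.

{"fn": "servo_tool", "kwargs": {
  "increments": [
    [0,0,-0.0008,0,45],
    [0,0,-0.0008,0,45],
    [0,0,-0.0008,0,56],
    [0,0,-0.0008,0,64],
    [0,0,-0.0008,0,72],
    [0,0,-0.0008,0,75],
    [0,0,-0.03,0,75],
    [0,0,-0.075,0,75],
    [0,0,-0.12,0,75],
    [0,0,-0.14,0,75],
    [0,0,-0.14,0,75]
  ]
}}

```text
clock: 25.15
tool_pos: [0.6555, 0.1524, 0.3456]
ee_rot: [[0.822, 0.569, 0.007], [0.569, -0.822, 0.002], [0.007, 0.002, -1.0]]
ft_force: [0.2, 0.2, -1.1]
grip_width: 0.0751
gripper_force: 0.0
```

```bash
python3 - <<'E'
from h import *
st=env.read_state();p=st['tool_pos'];print(p,st['joint_pos'])
for c in ('scene','top'):
  s=snap(c);Q=cloud(s)
  for n in ['specimen_bottle','beaker','marker','feeder']:
    for r in env.trace(c,n)[:1]:
      q=Q[r['region']]; q=q[~np.isnan(q[:,0])];lo,hi=np.percentile(q,[2,98],axis=0);t=q[q[:,2]>hi[2]-.004]
      print(c,n,r['confidence'],len(q),lo,hi,(np.percentile(t,2,axis=0)+np.percentile(t,98,axis=0))/2)
      if n=='feeder':
        k=q[(q[:,2]>.012)&(q[:,2]<.023)]; print(cv2.minAreaRect((k[:,:2]*1000).astype(np.float32)))
        th=np.radians(34.7); d=(q[:,:2]-[.5805,.2552 if c=='top' else .2532])*1000
        fx=d@[np.cos(th),np.sin(th)]; fy=d@[-np.sin(th),np.cos(th)]
        z=q[:,2]*1000
        for sg in(-1,1):
          k=(fx<-60)&(fx>-100)&(z>34)&(z<58)&(fy*sg>25)
          print('rest',sg,k.sum(),np.percentile(fx[k],[2,50,98]).round(1),np.percentile(fy[k],[2,50,98]).round(1),np.percentile(z[k],[2,98]).round(1))
          k=(fx<-35)&(z>12)&(z<23)&(fy*sg>20); print('base edge',np.percentile(fy[k]*sg,99).round(1),np.percentile(fx[k],1).round(1))
go((.4914,-.0500,.30))
E
```

```text
[0.6555314  0.15242312 0.34562749] [  4.87117641  45.76251267 -37.43158224  85.7552566   30.7213239
  58.57063706 -95.55267099]
scene specimen_bottle 0.62 1070 [0.62827319 0.12266497 0.00422121] [0.67125205 0.16338022 0.09542515] [0.65367957 0.14825109 0.09436323]
scene marker 0.95 728 [ 0.46098722 -0.11079167  0.00518665] [ 5.22501284e-01 -4.89511837e-05  1.81342144e-02] [ 0.4941641  -0.05469456  0.01642186]
scene feeder 0.94 2131 [0.48392287 0.16442715 0.0059429 ] [0.63831958 0.29118063 0.09099172] [0.57997968 0.25159111 0.09283135]
((564.8309326171875, 241.5569610595703), (145.158447265625, 111.69854736328125), 34.67547607421875)
rest -1 71 [-97.2 -72.1 -60.6] [-47.  -42.5 -38. ] [38.3 50.1]
base edge 55.4 -91.3
rest 1 60 [-98.  -71.3 -61. ] [37.  40.1 46.1] [37.5 50.9]
base edge 53.5 -91.7
top specimen_bottle 0.64 408 [0.62750831 0.12670062 0.00569733] [0.6623099  0.17635294 0.09948299] [0.64794791 0.1519839  0.11294764]
top beaker 0.63 48 [0.69554562 0.04306813 0.0037374 ] [0.70098332 0.06503992 0.05205878] [0.69699099 0.0566934  0.0529094 ]
top marker 0.62 352 [ 0.46125549 -0.10470888  0.00796998] [0.52365574 0.00503696 0.02147611] [ 0.49216748 -0.05295179  0.01999243]
top feeder 0.6 2429 [0.48706666 0.16909846 0.00152377] [0.64208248 0.3155672  0.09515706] [0.58048369 0.25485295 0.09738445]
((565.934814453125, 244.38827514648438), (148.67678833007812, 111.9081039428711), 34.751216888427734)
rest -1 68 [-98.6 -79.9 -61. ] [-47.  -42.7 -38.1] [36.4 53.8]
base edge 55.5 -91.5
rest 1 65 [-97.4 -79.2 -60.9] [37.2 41.3 45.7] [36.  52.1]
base edge 54.8 -91.3
(0.4914, -0.05, 0.3) -> [-248.8   72.9   41.1]
```

To row units: -249 mm / 1000 = -0.249, -208 mm / 1000 = -0.208, -84.1 degrees / 120 = -0.7008.

{"fn": "servo_tool", "kwargs": {
  "increments": [
    [-0.041,0.012,0.005,-0.07,75],
    [-0.083,0.024,0.01,-0.14,75],
    [-0.125,0.036,0.02,-0.21,75],
    [-0.166,0.048,0.03,-0.28,60],
    [-0.208,0.061,0.041,-0.35,50],
    [-0.249,0.073,0.041,-0.42,40],
    [-0.249,0.073,0.041,-0.49,40],
    [-0.249,0.073,0.041,-0.56,40],
    [-0.249,0.073,0.041,-0.63,40],
    [-0.249,0.073,0.041,-0.7008,40],
    [-0.249,0.073,0.07,-0.7008,40],
    [-0.249,0.073,0.08,-0.7008,40],
    [-0.249,0.073,0.08,-0.7008,40],
    [-0.249,0.073,0.08,-0.7008,40]
  ]
}}

```text
clock: 27.05
tool_pos: [0.4916, -0.0499, 0.262]
ee_rot: [[-0.482, 0.876, 0.0], [0.876, 0.482, 0.0], [0.0, 0.0, -1.0]]
ft_force: [0.5, 0.5, -0.2]
grip_width: 0.0399
gripper_force: 0.0
```

```bash
python3 - <<'E'
from h import *
st=env.read_state();p=st['tool_pos'];R=st['ee_rot'];print(p,R,st['joint_pos'])
print(np.degrees(np.arctan2(R[1,1],R[0,1])))
go((.4914,-.0500,.178))
for c in ('top',):
  s=snap(c);Q=cloud(s)
  for n in ['specimen_bottle','beaker']:
    for r in env.trace(c,n)[:1]:
      q=Q[r['region']]; q=q[~np.isnan(q[:,0])];lo,hi=np.percentile(q,[2,98],axis=0);t=q[q[:,2]>hi[2]-.004]
      print(c,n,r['confidence'],len(q),lo,hi,(np.percentile(t,2,axis=0)+np.percentile(t,98,axis=0))/2)
E
```

```text
[ 0.49155299 -0.0498913   0.26198914] [[-4.82137217e-01  8.76095708e-01  1.20109729e-04]
 [ 8.76095706e-01  4.82137185e-01  2.19490116e-04]
 [ 1.34384982e-04  2.11051971e-04 -9.99999969e-01]] [ 36.8292244   47.63218343 -54.53638312 117.70019615  56.55728561
  46.13473732 -24.1270103 ]
28.825078932899636
(0.4914, -0.05, 0.178) -> [-0.  -0.2 84. ]
top specimen_bottle 0.62 519 [0.62784632 0.12899259 0.00885853] [0.67153307 0.17649887 0.09907733] [0.65402082 0.15087283 0.09809237]
top beaker 0.92 989 [ 6.96441518e-01  1.74090126e-02 -1.60289303e-05] [0.76158565 0.08183363 0.09343783] [0.72960788 0.04955261 0.09257981]
```

To row units: 84 mm / 1000 = 0.084, 78 mm / 1000 = 0.078.

{"fn": "servo_tool", "kwargs": {
  "increments": [
    [0,-0.0002,0.03,0,40],
    [0,-0.0002,0.06,0,40],
    [0,-0.0002,0.078,0,40],
    [0,-0.0002,0.084,0,40],
    [0,-0.0002,0.084,0,40],
    [0,-0.0002,0.084,0,25],
    [0,-0.0002,0.084,0,10],
    [0,-0.0002,0.084,0,8],
    [0,-0.0002,0.084,0,8],
    [0,-0.0002,0.084,0,8],
    [0,-0.0002,0.084,0,8]
  ]
}}

```text
clock: 28.3
tool_pos: [0.4917, -0.0501, 0.179]
ee_rot: [[-0.482, 0.876, 0.002], [0.876, 0.482, -0.0], [-0.001, 0.002, -1.0]]
ft_force: [-0.8, 0.4, 5.8]
grip_width: 0.015
gripper_force: 59.6
```

To row units: -120 mm / 1000 = -0.12, -90 mm / 1000 = -0.09.

{"fn": "servo_tool", "kwargs": {
  "increments": [
    [0,0,-0.02,0,8],
    [0,0,-0.05,0,8],
    [0,0,-0.09,0,8],
    [0,0,-0.12,0,8],
    [0,0,-0.12,0,8],
    [0,0,-0.12,0,8]
  ]
}}

```text
clock: 28.9
tool_pos: [0.4912, -0.0507, 0.2984]
ee_rot: [[-0.481, 0.877, 0.002], [0.877, 0.481, -0.001], [-0.002, 0.001, -1.0]]
ft_force: [-0.6, -0.4, -1.1]
grip_width: 0.0148
gripper_force: 58.8
```

```bash
python3 - <<'E'
from h import *
st=env.read_state();p=st['tool_pos'];R=st['ee_rot'];print(p,st['joint_pos'])
for c in ('scene','top'):
  s=snap(c);Q=cloud(s)
  if c=='scene': cv2.imwrite('pics/s10.png',cv2.resize(s['frame'][100:380,160:440],None,fx=2.1,fy=2.1,interpolation=3)[:,:,::-1])
  for r in env.trace(c,'marker')[:1]:
      q=Q[r['region']]; q=q[~np.isnan(q[:,0])]; q=q[q[:,2]>.06]; t=(q-p)@R*1000
      print(c,r['confidence'],len(q),np.percentile(t,[1,50,99],axis=0)); print(cv2.minAreaRect((q[:,:2]*1000).astype(np.float32)))
go((.515,.2095,.29))
E
```

```text
[ 0.49123839 -0.05066055  0.29841091] [ 38.75419072  44.48456503 -57.36001206 116.41205301  51.5649546
  48.99530538 -20.07285393]
scene 0.58 704 [[-67.2162532  -10.12678115 160.39546364]
 [-21.19688589  -5.13538448 165.62659778]
 [ 62.83121985   4.36802334 174.97974668]]
((478.606201171875, -59.7645263671875), (48.323097229003906, 134.34033203125), 31.944169998168945)
(0.515, 0.2095, 0.29) -> [216.1 146.5   6.7]
```

View pics/s10.png

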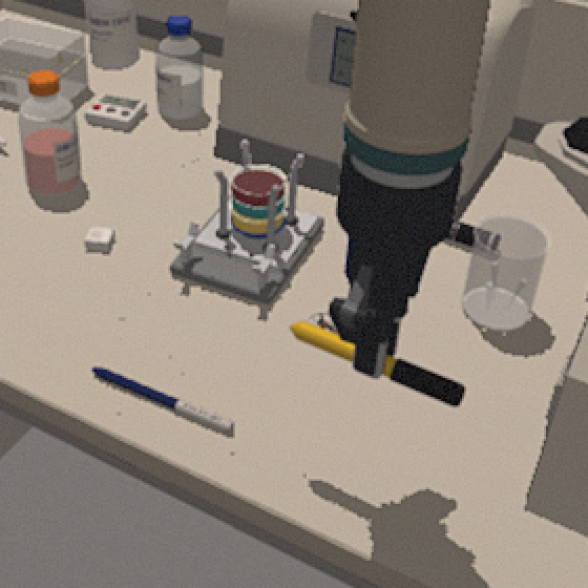

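To row units: 216 mm / 1000 = 0.216, 146.5 mm / 1000 = 0.1465, -5.9 degrees / 120 = -0.0492.

{"fn": "servo_tool", "kwargs": {
  "increments": [
    [0.036,0.024,0,-0.0167,8],
    [0.075,0.051,0,-0.0333,8],
    [0.115,0.078,0,-0.0492,8],
    [0.155,0.105,0,-0.0492,8],
    [0.19,0.129,0.003,-0.0492,8],
    [0.216,0.1465,0.006,-0.0492,8],
    [0.216,0.1465,0.006,-0.0492,8],
    [0.216,0.1465,0.006,-0.0492,8],
    [0.216,0.1465,0.006,-0.0492,8]
  ]
}}

```text
clock: 30.0
tool_pos: [0.5154, 0.2082, 0.2908]
ee_rot: [[-0.569, 0.823, -0.001], [0.823, 0.569, -0.002], [-0.001, -0.002, -1.0]]
ft_force: [-0.2, -0.3, -0.6]
grip_width: 0.0152
gripper_force: 58.8
```

```bash
python3 - <<'E'
from h import *
st=env.read_state();p=st['tool_pos'];R=st['ee_rot'];print(p,st['joint_pos'])
print(np.degrees(np.arctan2(R[1,1],R[0,1])))
go((.515,.2095,.25),(.515,.2095,.219))
E
```

```text
[0.51542158 0.20824889 0.2907759 ] [  8.39582525  48.65614331 -55.87928818 107.14467701  50.73768936
  53.4663059  -37.39224083]
34.65357214513479
(0.515, 0.2095, 0.25) -> [ 1.3  0.5 40.8]
(0.515, 0.2095, 0.219) -> [ 1.3  0.5 71.8]
```

To row units: 71 mm / 1000 = 0.071, 70 mm / 1000 = 0.07.

{"fn": "servo_tool", "kwargs": {
  "increments": [
    [0.0012,0.0004,0.02,0,8],
    [0.0012,0.0004,0.04,0,8],
    [0.0012,0.0004,0.055,0,8],
    [0.0012,0.0004,0.065,0,8],
    [0.0012,0.0004,0.068,0,8],
    [0.0012,0.0004,0.07,0,8],
    [0.0012,0.0004,0.071,0,8],
    [0.0012,0.0004,0.071,0,8]
  ]
}}

```text
clock: 30.8
tool_pos: [0.5153, 0.2109, 0.2211]
ee_rot: [[-0.569, 0.822, 0.001], [0.822, 0.569, 0.0], [-0.0, 0.001, -1.0]]
ft_force: [-0.1, 0.7, 0.1]
grip_width: 0.0151
gripper_force: 58.8
```

```bash
python3 - <<'E'
from h import *
st=env.read_state();p=st['tool_pos'];R=st['ee_rot'];print(p,st['ft_force'])
s=snap('scene');cv2.imwrite('pics/s11.png',cv2.resize(s['frame'][110:280,200:380],None,fx=3.5,fy=3.5,interpolation=3)[:,:,::-1])
E
```

```text
[0.51526575 0.21093055 0.22112286] [-0.08696389  0.73888429  0.08158287]
```

View pics/s11.png

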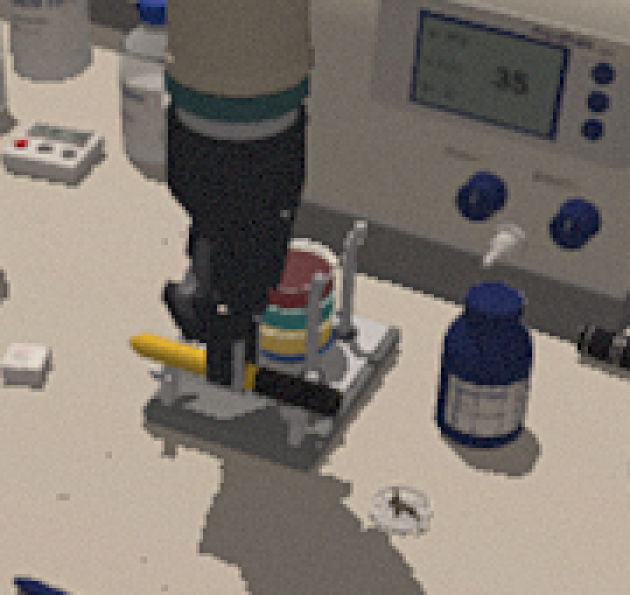

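To row units: 2 mm / 1000 = 0.002, -1 mm / 1000 = -0.001.

{"fn": "servo_tool", "kwargs": {
  "increments": [
    [-0.001,-0.001,0.001,0,8],
    [-0.001,-0.001,0.002,0,8],
    [-0.001,-0.001,0.002,0,8],
    [-0.001,-0.001,0.002,0,8]
  ]
}}

```text
clock: 31.25
tool_pos: [0.515, 0.2092, 0.219]
ee_rot: [[-0.569, 0.822, 0.0], [0.822, 0.569, -0.001], [-0.001, 0.0, -1.0]]
ft_force: [-0.0, -1.0, 4.9]
grip_width: 0.0151
gripper_force: 59.5
```

Contact with the seats; release slowly and lift.

To row units: -120 mm / 1000 = -0.12, -110 mm / 1000 = -0.11.

{"fn": "servo_tool", "kwargs": {
  "increments": [
    [0,0,0,0,18],
    [0,0,0,0,24],
    [0,0,0,0,30],
    [0,0,0,0,34],
    [0,0,0,0,34],
    [0,0,-0.02,0,34],
    [0,0,-0.05,0,34],
    [0,0,-0.09,0,34],
    [-0.03,-0.035,-0.11,0,34],
    [-0.06,-0.07,-0.12,0,34],
    [-0.09,-0.1,-0.12,0,34],
    [-0.09,-0.1,-0.12,0,34],
    [-0.09,-0.1,-0.12,0,34]
  ]
}}

```text
clock: 32.55
tool_pos: [0.484, 0.0772, 0.3387]
ee_rot: [[-0.567, 0.824, 0.0], [0.824, 0.567, -0.0], [-0.0, 0.0, -1.0]]
ft_force: [-0.0, 1.4, 1.5]
grip_width: 0.0341
gripper_force: 0.0
```

```bash
python3 - <<'E'
from h import *
np.set_printoptions(precision=4,suppress=True)
print(env.read_state()['tool_pos'])
th=np.radians(34.7)
for c in ('scene','top'):
  s=snap(c);Q=cloud(s)
  if c=='scene': cv2.imwrite('pics/s12.png',cv2.resize(s['frame'][110:310,130:430],None,fx=2.6,fy=2.6,interpolation=3)[:,:,::-1])
  for n in ['marker','dish_red','dish_green','dish_yellow','specimen_bottle','beaker','orange_cap_bottle']:
    for r in env.trace(c,n)[:1]:
      q=Q[r['region']]; q=q[~np.isnan(q[:,0])];lo,hi=np.percentile(q,[2,98],axis=0);t=q[q[:,2]>hi[2]-.004]
      print(c,n,round(r['confidence'],2),len(q),lo,hi,(np.percentile(t,2,axis=0)+np.percentile(t,98,axis=0))/2)
      if n=='marker':
        q=q[q[:,2]>.044];d=(q[:,:2]-[.5808,.2550 if c=='top' else .2530])*1000
        f=np.c_[d@[np.cos(th),np.sin(th)],d@[-np.sin(th),np.cos(th)]]
        print(np.percentile(f,[1,99],axis=0),cv2.minAreaRect(f.astype(np.float32)))
E
```

```text
[0.484  0.0772 0.3387]
scene marker 0.79 527 [ 0.4771  0.1514 -0.0005] [0.5652 0.3149 0.0579] [0.5174 0.204  0.0562]
[[-92.5319 -67.0231]
 [-72.3478  61.56  ]] ((-81.13001251220703, -0.9266891479492188), (36.387184143066406, 133.11793518066406), 1.259459376335144)
scene dish_green 0.23 1390 [0.4045 0.4304 0.004 ] [0.4615 0.4715 0.1346] [0.435  0.4611 0.1334]
scene specimen_bottle 0.56 1030 [0.6283 0.1228 0.0059] [0.6695 0.1619 0.0955] [0.6537 0.148  0.0942]
scene beaker 0.66 1839 [0.6969 0.0154 0.0023] [0.7641 0.0815 0.0906] [0.7303 0.0485 0.0894]
scene orange_cap_bottle 0.86 1434 [ 0.4046  0.4304 -0.0002] [0.4716 0.5307 0.1346] [0.4346 0.4605 0.1332]
top marker 0.65 444 [0.4783 0.1554 0.0137] [0.5522 0.259  0.0607] [0.5159 0.2083 0.0598]
[[-89.1682 -65.3994]
 [-73.1047  63.1011]] ((-80.73194885253906, -1.0028533935546875), (132.6411590576172, 17.068248748779297), 89.71310424804688)
top dish_red 0.75 534 [0.5557 0.2303 0.0729] [0.6075 0.2822 0.083 ] [0.5812 0.2568 0.0815]
top beaker 0.9 944 [0.6964 0.0176 0.0002] [0.7613 0.0817 0.0936] [0.7286 0.0497 0.0931]
```

View pics/s12.png

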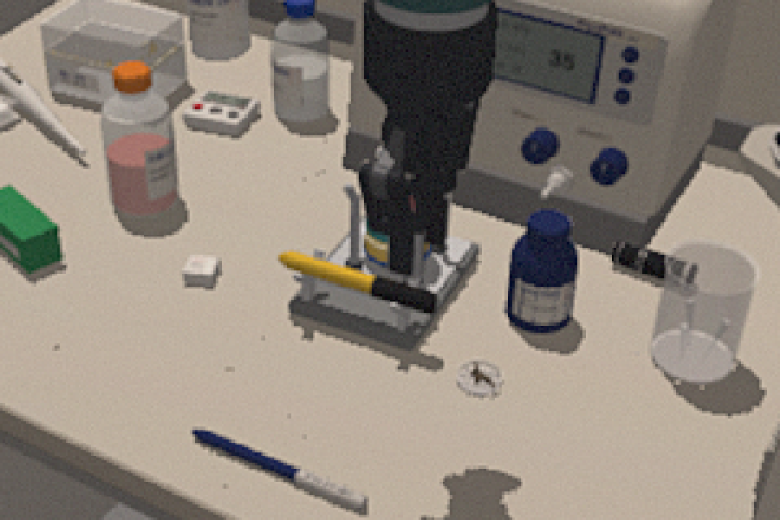

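```bash
python3 -c "
from h import *
print(env.sign_off())"
```

```text
the job is handed in; nothing more can be done
None
```

The bench is set up and the job is handed in (about 33 s used of 122 s): dishes stacked level on the lift as straw-yellow, blue-green, then dark red on top; specimen bottle about 1.5 mm from the midpoint; marker centred to about 1 mm in the pen rests; beaker and orange-capped bottle not shifted.

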